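# Restack a coverslip case

### The arm

A 6-joint arm with a two-finger parallel gripper is mounted at the origin on the work surface. World frame = base frame: x ahead of the robot, y to its left, z up, the work surface at z = 0. Lengths are in m, angles in rad, forces in N, time in s.
With the tool pointing down it reaches from about 0.35 to 0.775 m from the base axis. Payload 5.5 kg.
Tool frame: the origin (TCP) lies at the very end of the fingers, on their centre line; the grasp point (between the pads) lies 19 mm behind it; z points along the fingers, y is the line along which they close (so a half turn about z gives the same grasp; the last joint's range is limited). The gripper opens to 85 mm and grips with 20 to 120 N. Pads are 22 mm wide; open, the fingers measure 114 mm over their backs; the gripper's body (76 mm by 85 mm) begins 54 mm behind the grasp point. The pads swing forward as they close: fully open they stand 13 mm farther back than shut.
Start: joints at [-1.265, 0.313, 0.046, 1.304, 0, 1.431], TCP at [0.248, -0.519, 0.231] pointing down, gripper open.
Joint ranges: [-2.76, 2.76], [-0.86, 1.69], [-1.03, 1.26], [-2.2, 2.34], [-1.47, 1.5], [-3.14, 3.14]. Speed limits (rad/s): [2.57, 2.57, 3.14, 3.14, 3.14, 3.14].

### API

Orientations are given as a unit quaternion [w, x, y, z].
In Python, from workcell import env, cams, ticket, spotter gives the robot as it stands.
- The arm moves only by the tool jog_arm, never from a script. Its argument "increments" is a list that holds one entry, the list of rows, each a list of 7 numbers: the shift along the tool's x, y, z in units of 0.25 m (1.0 is 0.25 m), then the turn, a rotation vector about the tool's x, y, z in units of 180 degrees (1.0 is 180 degrees), then the closure in counts, from 0 (fully open) to 255 (shut). A call has 1 to 20 rows; each row shifts and turns the commanded pose from where the row before left it, along the tool's axes as they then stand; what a row does not reach is not made up. A row lasts 1/10 s, in which the tool goes at most 50 mm and 8.59 degrees, less where a joint would pass 70% of its speed; a pose out of reach is approached as far as the arm can. A call with a number of a shift or a turn outside -1 to 1 is refused whole. A call with a gripper value outside its range is refused whole. The fingers move at their own pace and stop on an object; "force" is the grip in N (left out, the last holds). Time passes only in rows, so rows that do not move let the fingers close. It gives the time, the measured TCP pose, the force, the opening and the grip force at its end, in the units of the state.
- env.get_state(): the state, without advancing time (a new reading comes with each control period).
- cams.read_camera(name): name is "side" or "top"; returns a dict with "pixels" (480x640x3 uint8, red, green, blue), "fx", "fy", "cx", "cy" (pixels), "xyz" and "attitude" of the camera in the world. Camera axes: x right, y down, z forward; pixel columns grow to the right and rows downward; lengths in m; the calibration is good to about 2 mm. A picture is of the moment at which its call begins. There is no depth.
- ticket.hand_in(): hands the job in; it is judged then, once.
Trained networks look in the newest picture that a camera, given by its name, has taken for a name from the list of things; names that differ only in an ending like _2 or _b are one class to them, and where a whole thing is asked for, a point or a joint stands for the part that bears it (a point fixed in the world has none). Each returns a list of dicts, best first, with "conf" (0 to 1); they miss things now and then, are a little off and sometimes report something else, mostly with a low value. They report only what shows in the picture. A call takes as long as a camera call. They do not tell look-alikes from the thing itself.
- spotter.find_in(target, camera): "uv" ([column, row] in pixels, amid what is visible of it).
- spotter.cut_out(target, camera): "region" (480x640 bool, what is visible of it) and "uv" ([column, row] in pixels, amid what is visible of it).
- spotter.landmark_of(target, camera): "uv" ([column, row] in pixels: a listed point, or the origin of a listed thing).
The state is a dict: "clock": time; "joint_pos": joint angles; "qvel": joint speeds; "tau": joint torques, N m; "tcp_pos": TCP position; "orientation": TCP orientation; "wrist_force": force on the tool from outside, world axes, zero at the start; "ft_torque": the same for the moment, N m; "finger_gap": finger opening in m; "grip_force": force on a finger pad.
Only numpy, scipy, OpenCV 4.12 (cv2) and the standard library are available. Lean on these libraries where they do the work, as an engineer would, in place of code of your own. Each camera call takes 0.05 s, during which the arm holds its last target. There are 200 camera calls.

### The job

Take the low lugged coverslip case out of the three-slot rack, set it down and let go of it on the open bench, clear of rack and stand, then take it again the other way and stack it on the case in the metal stand, so that its base recesses lock over the lid lugs and it sits fully home. It goes either way round; lower it on, do not drop it, and leave the other cases and the things on the bench where they are.

Things in the scene. Friction and masses are not known exactly. Their poses are not given: they have to be found in the camera images.
- low_case: Case to move: closed plastic coverslip case, one rigid piece, grey with white lid, 66 (own x) x 48 (own y) x 36 mm high plus lugs, flat sides, 0.1-0.2 kg. Two round tapered lid lugs, 5.5 mm high, 13 mm across at foot, 9 at top, and under them two base recesses, 16 mm square, 8 mm deep, all 20 mm either side of the middle along x. Upright in any of the rack slots. Origin: centre of underside.
- bottom_case: Case to stack on, loose in the stand, own x along the stand's x: same shape, size, lugs and recesses as low_case; about 0.3 kg. With the upper case home, that case's origin is 36 mm above this one, with about 1.5 mm play each way; resting on the lug tops it would be 41.5 mm above. Origin: centre of underside.
- stand: Fixed aluminium stand: base plate 88 (own x) x 58 (own y) x 5 mm. A wall 6 mm thick, 80 mm high across each end, 76 mm apart inside along own x, leaves only 5 mm at a case's ends, too little for a finger; the long sides are open but for a low rim, top 11 mm above the bench. Origin: centre of underside, on the bench. The bench between stand and rack (around x 0.53, y 0) is open.
- rack: Fixed black rack, three slots along own x, side by side at own y = -60, 0, +60 mm. Slots 54 mm wide between walls 60 mm long, 6 mm thick, tops 41 mm above the bench, level with the low lids, so a case's long sides are hidden; slot ends open, case ends stick out 3 mm. Slot floor 5 mm above the bench. Origin: centre of underside, on the bench. Rack and stand may be left or right of the middle.
- tall_case: Bystander in the rack: like low_case with the same lugs but 54 mm high. Origin: centre of the underside.
- plain_case: Bystander in the rack: like low_case, 36 mm high, but its lid is flat, with no lugs. Origin: centre of the underside.
- oil_bottle: Bystander: small immersion oil bottle, 32 mm across, 75 mm high, standing on the bench beyond the middle. Origin: centre of the underside.
- petri_dish: Bystander: closed pale petri dish, 64 mm across, 17 mm high, between the robot and the middle of the bench. Origin: centre of the underside.
- tweezers: Bystander: steel tweezers, about 107 mm long (own x), 4 mm high, lying far out on the bench.
- marker: Bystander: white marker pen with black cap, 125 mm long (own x), 15 mm thick, lying far out on the bench.
- slide_mailer: Bystander: flat white slide mailer, 83 x 35 x 12 mm, lying far out on the bench.
There are look-alikes about, which are no part of the job. Of the things shaped like the stand, the aluminium one is meant. What is shaped like the low_case but pink is not meant.

How it is judged:
By the outcome, as a careful person would: the job done as asked, in the order asked, and still so for the second after the job is handed in, with the robot touching nothing.
It also fails if it takes over 56 s, if anything falls off the work surface, if the arm or the gripper's body presses on something with over 40 N, if the wrist force passes 120 N, or if a joint passes its speed limit or range.

## Working session

There is one attempt and no reset: what is moved stays moved. The work goes in short steps, Python scripts to look and compute and a tool call to move; the robot and the scene stay as the last step left them, time stands still between calls to the robot, and variables do not carry over. Pictures are saved under pics/ and viewed, at most 10 in all, crops included, and the job is handed in when it is done.

Besides the shell and the picture viewer there is one more tool, called after "Request:" by a JSON object that holds its "op" and its "data", one argument or row to a line. jog_arm: Moves the arm, as the interface text tells. Shifts and turns lie within -1 to 1; 1 stands for 0.25 m of shift or 180 degrees of turn. Its arguments: {"type":"object","properties":{"increments":{"type":"array"},"force":{"type":"number"}},"required":["increments"]}

```bash
mkdir -p pics; ls; cat > h.py <<'E'
import numpy as np, cv2
from scipy.spatial.transform import Rotation as R
from workcell import env, cams, ticket, spotter
def cam(n):
    c=cams.read_camera(n); q=c["attitude"]; q=np.array(q)
    c["R"]=q if q.shape==(3,3) else R.from_quat(q[[1,2,3,0]]).as_matrix()
    c["t"]=np.array(c["xyz"]); return c
def at(c,uv,z):
    d=c["R"]@np.array([(uv[0]-c["cx"])/c["fx"],(uv[1]-c["cy"])/c["fy"],1.])
    return c["t"]+d*(z-c["t"][2])/d[2]
def proj(c,p):
    q=(np.atleast_2d(p)-c["t"])@c["R"]
    return np.c_[q[:,0]/q[:,2]*c["fx"]+c["cx"],q[:,1]/q[:,2]*c["fy"]+c["cy"]]
E
python3 - <<'E'
from h import *
for n in("top","side"):
    c=cam(n); cv2.imwrite(f"pics/{n}0.png",c["pixels"][:,:,::-1]); print(n,c["t"],c["attitude"],c["fx"],c["cx"],c["cy"])
    for t in "low_case bottom_case stand rack tall_case plain_case oil_bottle petri_dish".split():
        print(t,[(np.round(r["uv"]).tolist(),round(r["conf"],2)) for r in spotter.landmark_of(t,n)][:5])
print(env.get_state())
E
```

```text
pics
top [ 0.39110685 -0.03651653  1.01769702] [-0.0799717   0.75074623 -0.65201951  0.06967917] 487.7041163276716 317.5349920255411 244.40380548636512
low_case [([209.0, 260.0], 0.83), ([275.0, 239.0], 0.6), ([180.0, 266.0], 0.3)]
bottom_case [([427.0, 278.0], 0.84)]
stand [([438.0, 347.0], 0.9), ([426.0, 282.0], 0.88), ([494.0, 294.0], 0.65)]
rack [([180.0, 268.0], 0.95)]
tall_case [([153.0, 266.0], 0.62)]
plain_case [([179.0, 268.0], 0.67)]
oil_bottle [([331.0, 211.0], 0.81)]
petri_dish [([312.0, 334.0], 0.82), ([325.0, 172.0], 0.49)]
side [ 0.55549682 -0.79765971  0.46566061] [-0.50812519  0.86077506 -0.02838622  0.00832519] 509.60076119833786 313.4710501243256 240.67182750200317
low_case [([278.0, 206.0], 0.85), ([317.0, 233.0], 0.85)]
bottom_case []
stand [([303.0, 342.0], 0.97), ([294.0, 420.0], 0.83), ([200.0, 361.0], 0.56), ([280.0, 203.0], 0.3)]
rack [([274.0, 193.0], 0.81), ([415.0, 250.0], 0.35)]
tall_case [([267.0, 185.0], 0.86)]
plain_case [([273.0, 192.0], 0.74)]
oil_bottle [([359.0, 256.0], 0.64)]
petri_dish [([206.0, 262.0], 0.6)]
{'clock': 0.9, 'joint_pos': array([-1.26460337e+00,  3.13155947e-01,  4.61323855e-02,  1.30358607e+00,
       -2.78031107e-05,  1.43117835e+00]), 'qvel': array([-6.67996139e-04, -8.81947194e-04, -1.44141025e-03,  4.38856589e-05,
        4.26281796e-05,  1.13311408e-03]), 'tau': array([ 2.90970593e-04, -4.80446291e+01,  2.98815536e+01, -5.11167752e-05,
       -4.12507711e-05, -1.04020489e-05]), 'tcp_pos': array([ 0.24792721, -0.51887181,  0.23136154]), 'orientation': array([ 9.41793123e-05,  9.75259268e-01,  2.21064133e-01, -6.08776519e-06]), 'wrist_force': array([0.67786702, 0.13353202, 0.31477637]), 'ft_torque': array([-0.017919  ,  0.00316227, -0.01126037]), 'grip_force': 0.0, 'finger_gap': 0.08511957494949324}
```

View pics/top0.png

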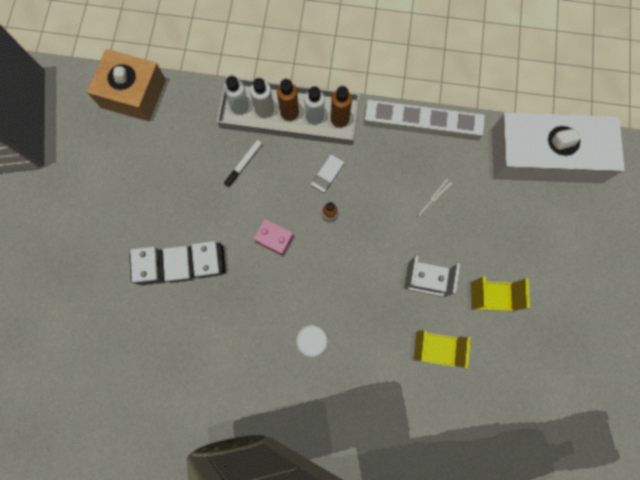

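View pics/side0.png

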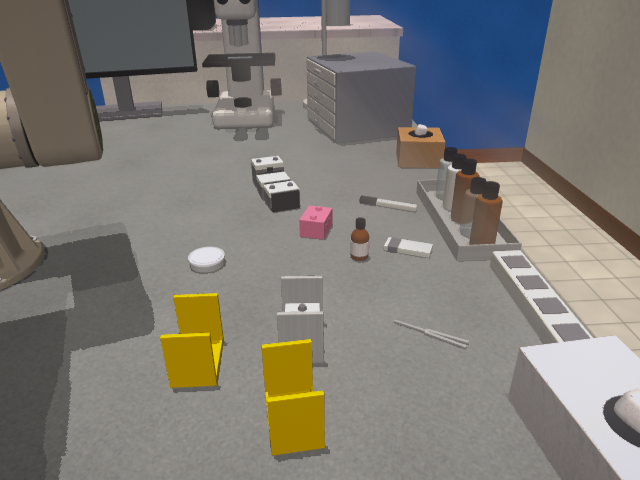

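Top view: rack cases at (143,265) lugged, (176,264) plain and (206,259) lugged. There is a pink look-alike at (274,237). The aluminium stand with its case is at (432,277), with yellow look-alike stands at (502,294) and (444,349). The side view shows the rack at (275,180), pink at (316,222) and the aluminium stand at (302,320). Candidates for low_case are (206,259), (143,265, probably tall) and pink (274,237). I choose (206,259) and check it in a crop.

```bash
python3 - <<'E'
from h import *
t=cam("top"); s=cam("side")
a=cv2.resize(t["pixels"][225:295,115:235],None,fx=6.5,fy=6.5,interpolation=cv2.INTER_CUBIC)[:300]
a=cv2.resize(t["pixels"][230:290,120:230],(780,425)[:2],interpolation=cv2.INTER_CUBIC)
a=cv2.resize(t["pixels"][232:292,122:232],(550,300),interpolation=cv2.INTER_CUBIC)
b=cv2.resize(s["pixels"][150:215,240:310],(323,300),interpolation=cv2.INTER_CUBIC)
d=cv2.resize(t["pixels"][250:305,400:470],(382,300),interpolation=cv2.INTER_CUBIC)
im=np.zeros((600,800,3),np.uint8); im[:300,:550]=a; im[300:,:323]=b; im[300:,400:782]=d
cv2.imwrite("pics/crop1.png",im[:,:,::-1])
for n in ("low_case","tall_case","bottom_case","stand","plain_case","rack"):
    r=spotter.cut_out(n,"top")
    for k in r[:4]:
        m=k["region"].astype(np.uint8); print(n,round(k["conf"],2),np.round(k["uv"]),m.sum(),cv2.minAreaRect(cv2.findNonZero(m)))
# dark lugs on lids
g=cv2.cvtColor(t["pixels"],cv2.COLOR_RGB2GRAY)
for (u,v) in [(207,246),(205,268),(143,254),(143,277),(422,274),(442,279)]:
    w=g[v-5:v+6,u-5:u+6].astype(float); w=np.clip(190-w,0,None); y,x=np.mgrid[v-5:v+6,u-5:u+6]
    c=((w*x).sum()/w.sum(),(w*y).sum()/w.sum()); print((u,v),np.round(c,1),np.round(at(t,c,.0465),4), np.round(at(t,c,.0645),4))
E
```

```text
low_case 0.97 [273. 235.] 788 ((272.9000244140625, 237.20001220703125), (33.09380340576172, 24.59674835205078), 26.56505012512207)
low_case 0.74 [209. 257.] 901 ((205.22998046875, 259.6100158691406), (35.21391677856445, 27.718585968017578), 81.8698959350586)
low_case 0.37 [146. 265.] 1024 ((145.89633178710938, 266.0670471191406), (36.99456787109375, 30.92083168029785), 83.6598129272461)
tall_case 0.87 [144. 264.] 1037 ((145.1384735107422, 265.6076965332031), (37.70655822753906, 29.892372131347656), 82.87498474121094)
bottom_case 0.63 [432. 278.] 876 ((430.1980895996094, 277.5853576660156), (34.5689582824707, 26.710250854492188), 10.784297943115234)
stand 0.88 [424. 294.] 692 ((431.2277526855469, 276.8803405761719), (52.91720962524414, 34.40460205078125), 9.688787460327148)
stand 0.87 [499. 294.] 1651 ((500.02587890625, 293.6726989746094), (58.69009780883789, 32.32796859741211), 1.7899105548858643)
stand 0.78 [443. 349.] 1658 ((441.67266845703125, 348.74798583984375), (56.32877731323242, 30.880056381225586), 7.85331392288208)
plain_case 0.7 [177. 266.] 903 ((176.59231567382812, 263.7384948730469), (35.59796905517578, 27.287639617919922), 82.87498474121094)
rack 0.65 [190. 261.] 393 ((191.70384216308594, 261.4192199707031), (28.387475967407227, 66.31887817382812), 83.45370483398438)
(207, 246) [205.2 246.3] [0.5627 0.2183 0.0465] [0.5595 0.2135 0.0645]
(205, 268) [205.4 268. ] [0.5188 0.2094 0.0465] [0.5164 0.2049 0.0645]
(143, 254) [142.6 253.9] [0.5295 0.3411 0.0465] [0.5269 0.3341 0.0645]
(143, 277) [143.4 277.9] [0.4816 0.329  0.0465] [0.4799 0.3222 0.0645]
(422, 274) [421.2 274.2] [ 0.5671 -0.2225  0.0465] [ 0.5639 -0.2191  0.0645]
(442, 279) [441.9 278.7] [ 0.5639 -0.2645  0.0465] [ 0.5607 -0.2603  0.0645]
```

View pics/crop1.png

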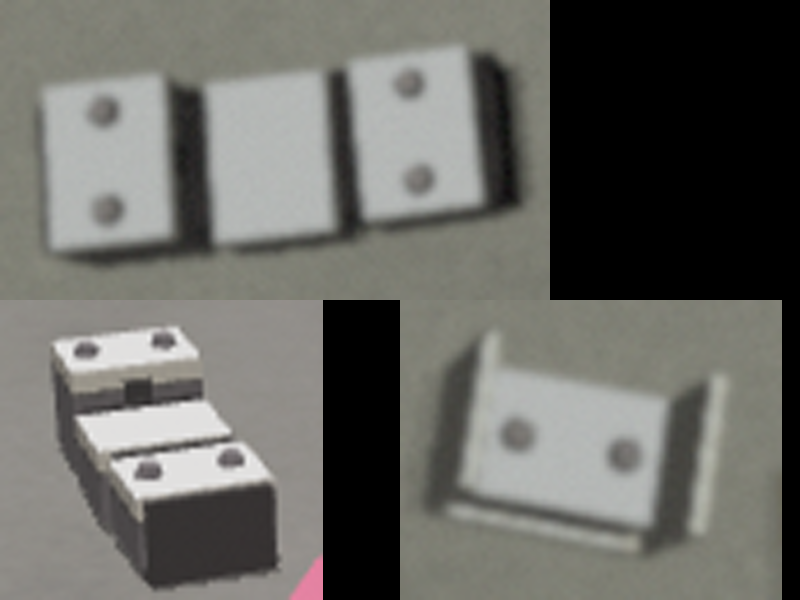

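The crop confirms it: tall case at far left, flat plain case in the middle, and the low lugged case in the slot nearest the bench middle (206,259). Next I refine the poses with both cameras.

```bash
cat >> h.py <<'E'
def lugs(c,pts,z,r=4):
    g=cv2.cvtColor(c["pixels"],cv2.COLOR_RGB2GRAY).astype(float); o=[]
    for u,v in pts:
        for _ in range(4):
            w=cv2.getRectSubPix(g.astype(np.float32),(2*r+1,2*r+1),(float(u),float(v)))
            y,x=np.mgrid[-r:r+1,-r:r+1]; hi=np.percentile(w,85)
            k=np.clip(hi-12-w,0,None)*(x*x+y*y<=(r+.3)**2); u+=(k*x).sum()/k.sum(); v+=(k*y).sum()/k.sum()
        o.append((u,v))
    P=np.array([at(c,p,z) for p in o]); d=P[0]-P[1]
    print(np.round(o,2).tolist(),"mid",np.round(P.mean(0),4),"dist",round(np.hypot(d[0],d[1]),4),"yaw",round(np.degrees(np.arctan2(d[1],d[0])),2))
    return P
E
python3 - <<'E'
from h import *
t=cam("top"); s=cam("side")
for p in ([(204,249),(206,268)],[(421.4,274.9),(441.2,278.4)]): lugs(t,p,.0442)
lugs(t,[(142.6,254),(143.4,274)],.0622)
lugs(s,[(290,184),(272,187)],.0442,3)
lugs(s,[(302.5,308.5),(302.5,308.5)],.0442,3)
g=cv2.cvtColor(t["pixels"],cv2.COLOR_RGB2GRAY)
# lid outlines
for nm,(x0,y0,x1,y1),z in(("low",(186,235,225,285),.041),("bot",(405,255,460,300),.041)):
    m=np.zeros_like(g); m[y0:y1,x0:x1]=(g[y0:y1,x0:x1]>150)
    n,l,st,_=cv2.connectedComponentsWithStats(m); i=1+np.argmax(st[1:,4]); q=cv2.findNonZero((l==i).astype(np.uint8))
    b=cv2.boxPoints(cv2.minAreaRect(q)); W=np.array([at(t,p,z)[:2] for p in b]); print(nm,W.mean(0).round(4),[ (round(float(np.hypot(*(W[k]-W[k-1]))),4),round(float(np.degrees(np.arctan2(*(W[k]-W[k-1])[::-1]))),1)) for k in range(4)])
for n in("oil_bottle","petri_dish"):
    for C,nn in((t,"top"),(s,"side")):
        print(n,[at(C,r["uv"],0).round(3) for r in spotter.landmark_of(n,nn)[:1]])
print("pink",at(t,(274,237),.036))
E
```

```text
[[203.69, 248.5], [205.61, 267.63]] mid [0.5391 0.2155 0.0442] dist 0.0399 yaw 16.44
[[420.91, 274.41], [440.51, 278.16]] mid [ 0.5661 -0.2423  0.0442] dist 0.0398 yaw 87.03
[[142.61, 253.96], [143.48, 273.64]] mid [0.5078 0.3298 0.0622] dist 0.0399 yaw 14.86
[[289.56, 183.99], [271.74, 186.46]] mid [0.5374 0.2148 0.0442] dist 0.0393 yaw 14.87
[[302.37, 308.16], [302.37, 308.16]] mid [ 0.5668 -0.2266  0.0442] dist 0.0 yaw 0.0
low [0.5405 0.2169] [(0.0667, 16.7), (0.0471, -76.1), (0.0668, -163.9), (0.0465, 103.8)]
bot [ 0.5731 -0.2411] [(0.0704, 87.1), (0.0593, -4.9), (0.0713, -93.0), (0.0592, 174.3)]
oil_bottle [array([ 0.675, -0.026,  0.   ])]
oil_bottle [array([ 0.675, -0.018,  0.   ])]
petri_dish [array([ 0.414, -0.024,  0.   ])]
petri_dish []
pink [0.60380588 0.08406603 0.036     ]
```

Both cameras agree: low_case at about (0.5385, 0.2155) with yaw 15.5°, bottom_case at (0.566, -0.242) with yaw 87°. Lug spacings come to 40 mm as they should. I move above the rack.

Request:
{"op": "jog_arm", "data": {
  "increments": [
    [[0.116, -0.1075, 0.012, 0, 0, 0, 0], [0.116, -0.1075, 0.012, 0, 0, 0, 0], [0.116, -0.1075, 0.012, 0, 0, 0, 0], [0.116, -0.1075, 0.012, 0, 0, 0, 0], [0.116, -0.1075, 0.012, 0, 0, 0, 0], [0.116, -0.1075, 0.012, 0, 0, 0, 0], [0.116, -0.1075, 0.012, 0, 0, 0, 0], [0.116, -0.1075, 0.012, 0, 0, 0, 0], [0.116, -0.1075, 0.012, 0, 0, 0, 0], [0.116, -0.1075, 0.012, 0, 0, 0, 0], [0.116, -0.1075, 0.012, 0, 0, 0, 0], [0.116, -0.1075, 0.012, 0, 0, 0, 0], [0.116, -0.1075, 0.012, 0, 0, 0, 0], [0.116, -0.1075, 0.012, 0, 0, 0, 0], [0.116, -0.1075, 0.012, 0, 0, 0, 0], [0.116, -0.1075, 0.012, 0, 0, 0, 0], [0.116, -0.1075, 0.012, 0, 0, 0, 0], [0.116, -0.1075, 0.012, 0, 0, 0, 0], [0.116, -0.1075, 0.012, 0, 0, 0, 0], [0.116, -0.1075, 0.012, 0, 0, 0, 0]]
  ],
  "force": 40
}}

```text
clock: 3.6
tcp_pos: [0.5399, 0.2179, 0.1712]
orientation: [0.0, 0.975, 0.221, 0.0]
wrist_force: [0.6, -0.0, -1.1]
finger_gap: 0.0854
grip_force: 0.0
```

Request:
{"op": "jog_arm", "data": {
  "increments": [
    [[0, 0, 0, 0, 0, -0.0445, 0], [0, 0, 0, 0, 0, -0.0445, 0], [0, 0, 0, 0, 0, -0.0445, 0], [0, 0, 0, 0, 0, -0.0445, 0], [0, 0, 0, 0, 0, -0.0445, 0], [0, 0, 0, 0, 0, -0.0445, 0], [0, 0, 0, 0, 0, -0.0445, 0], [0, 0, 0, 0, 0, -0.0445, 0], [0, 0, 0, 0, 0, -0.0445, 0], [0, 0, 0, 0, 0, -0.0445, 0], [0, 0, 0, 0, 0, 0, 0], [0, 0, 0, 0, 0, 0, 0]]
  ]
}}

```text
clock: 4.8
tcp_pos: [0.5395, 0.2162, 0.1713]
orientation: [0.0, 0.606, 0.796, -0.0]
wrist_force: [-0.0, 0.3, -0.4]
finger_gap: 0.0855
grip_force: 0.0
```

```bash
cat >> h.py <<'E'
def to(x,y,z,yawy):
    """units to a target position (current tool axes) and turn so that tool y has yaw yawy (mod 180)"""
    s=env.get_state(); q=np.array(s["orientation"]); M=R.from_quat(q[[1,2,3,0]]).as_matrix()
    yy=np.degrees(np.arctan2(M[1,1],M[0,1])); e=(yawy-yy+90)%180-90
    a=np.radians(e); M2=R.from_rotvec([0,0,a]).as_matrix()@M; d=np.array([x,y,z])-s["tcp_pos"]
    print("t",round(s["clock"],2),"tcp",s["tcp_pos"].round(4),"yawy",yy.round(2),"tilt",M[:,2].round(3),"F",s["wrist_force"].round(1),"gap",round(s["finger_gap"],4),"grip",round(s["grip_force"],1),"q6",round(s["joint_pos"][5],2))
    print("shift units now",(M.T@d/.25).round(4),"after turn",(M2.T@d/.25).round(4),"turn units",round(-e/180,4),"deg",round(e,2))
E
python3 -c "
from h import *
to(.5385,.2155,.012,15.5)"
```

```text
t 4.8 tcp [0.5395 0.2162 0.1713] yawy 15.45 tilt [ 0. -0. -1.] F [-0.   0.3 -0.4] gap 0.0855 grip 0.0 q6 1.54
shift units now [-0.0016 -0.0047  0.6371] after turn [-0.0016 -0.0047  0.6371] turn units -0.0003 deg 0.05
```

Request:
{"op": "jog_arm", "data": {
  "increments": [
    [[-0.0016, -0.0047, 0.1, 0, 0, 0, 0], [0, 0, 0.12, 0, 0, 0, 0], [0, 0, 0.1, 0, 0, 0, 0], [0, 0, 0.08, 0, 0, 0, 0], [0, 0, 0.06, 0, 0, 0, 0], [0, 0, 0.06, 0, 0, 0, 0], [0, 0, 0.06, 0, 0, 0, 0], [0, 0, 0.057, 0, 0, 0, 0], [0, 0, 0, 0, 0, 0, 0]]
  ]
}}

```text
clock: 5.7
tcp_pos: [0.5368, 0.215, 0.0101]
orientation: [-0.001, 0.605, 0.796, -0.002]
wrist_force: [-0.3, 0.8, 0.5]
finger_gap: 0.0856
grip_force: 0.0
```

Request:
{"op": "jog_arm", "data": {
  "increments": [
    [[0, 0, 0, 0, 0, 0, 60], [0, 0, 0, 0, 0, 0, 120], [0, 0, 0, 0, 0, 0, 200], [0, 0, 0, 0, 0, 0, 200], [0, 0, 0, 0, 0, 0, 200], [0, 0, 0, 0, 0, 0, 200], [0, 0, 0, 0, 0, 0, 200], [0, 0, 0, 0, 0, 0, 200]]
  ],
  "force": 40
}}

```text
clock: 6.5
tcp_pos: [0.5393, 0.2157, 0.0131]
orientation: [0.001, 0.604, 0.797, 0.001]
wrist_force: [0.1, -0.1, 5.4]
finger_gap: 0.065
grip_force: 46.6
```

Request:
{"op": "jog_arm", "data": {
  "increments": [
    [[0, 0, -0.02, 0, 0, 0, 200], [0, 0, -0.04, 0, 0, 0, 200], [0, 0, -0.06, 0, 0, 0, 200], [0, 0, -0.08, 0, 0, 0, 200], [0, 0, -0.1, 0, 0, 0, 200], [0, 0, -0.1, 0, 0, 0, 200], [0, 0, -0.05, 0, 0, 0, 200], [0, 0, 0, 0, 0, 0, 200]]
  ]
}}

```text
clock: 7.3
tcp_pos: [0.5398, 0.2158, 0.1267]
orientation: [0.001, 0.604, 0.797, 0.001]
wrist_force: [-0.7, 0.3, -1.9]
finger_gap: 0.0655
grip_force: 45.8
```

```bash
python3 -c "
from h import *
to(.53,-.04,.011,87)
c=cam('side');cv2.imwrite('pics/s2.png',c['pixels'][60:300,140:460,::-1])"
```

```text
t 7.3 tcp [0.5398 0.2158 0.1267] yawy 15.65 tilt [ 0.004  0.001 -1.   ] F [-0.7  0.3 -1.9] gap 0.0655 grip 45.8 q6 1.54
shift units now [-0.9747 -0.3154  0.4618] after turn [-0.0144 -1.0257  0.4588] turn units -0.3964 deg 71.35
```

View pics/s2.png

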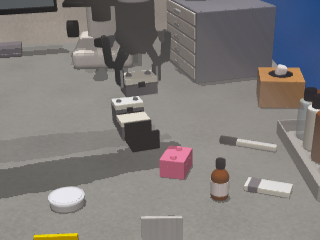

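The picture shows the low case held in the gripper at (140,80) in the crop, its slot empty and the others still in place. Now I carry it to the open bench, turn it and lower it.

Request:
{"op": "jog_arm", "data": {
  "increments": [
    [[-0.0975, -0.0315, 0, 0, 0, 0, 200], [-0.0975, -0.0315, 0, 0, 0, 0, 200], [-0.0975, -0.0315, 0, 0, 0, 0, 200], [-0.0975, -0.0315, 0, 0, 0, 0, 200], [-0.0975, -0.0315, 0, 0, 0, 0, 200], [-0.0975, -0.0315, 0, 0, 0, 0, 200], [-0.0975, -0.0315, 0, 0, 0, 0, 200], [-0.0975, -0.0315, 0, 0, 0, 0, 200], [-0.0975, -0.0315, 0, 0, 0, 0, 200], [-0.0975, -0.0315, 0, 0, 0, 0, 200]]
  ]
}}

```text
clock: 8.35
tcp_pos: [0.5269, -0.0412, 0.1226]
orientation: [-0.001, 0.604, 0.797, -0.001]
wrist_force: [0.0, 0.5, -2.0]
finger_gap: 0.0652
grip_force: 45.7
```

Request:
{"op": "jog_arm", "data": {
  "increments": [
    [[0, 0, 0.02, 0, 0, -0.044, 200], [0, 0, 0.02, 0, 0, -0.044, 200], [0, 0, 0.02, 0, 0, -0.044, 200], [0, 0, 0.02, 0, 0, -0.044, 200], [0, 0, 0.02, 0, 0, -0.044, 200], [0, 0, 0.02, 0, 0, -0.044, 200], [0, 0, 0.02, 0, 0, -0.044, 200], [0, 0, 0.02, 0, 0, -0.044, 200], [0, 0, 0.02, 0, 0, -0.044, 200], [0, 0, 0, 0, 0, 0, 200], [0, 0, 0, 0, 0, 0, 200]]
  ]
}}

```text
clock: 9.45
tcp_pos: [0.5274, -0.0403, 0.0784]
orientation: [-0.001, 0.028, 1.0, 0.0]
wrist_force: [1.1, -0.1, -1.4]
finger_gap: 0.0649
grip_force: 45.7
```

```bash
python3 -c "
from h import *
to(.53,-.04,.0085,87)"
```

```text
t 9.45 tcp [ 0.5274 -0.0403  0.0784] yawy 86.74 tilt [-0.002  0.    -1.   ] F [ 1.1 -0.1 -1.4] gap 0.0649 grip 45.7 q6 -0.17
shift units now [-0.011   0.0015  0.2795] after turn [-0.011   0.0015  0.2795] turn units -0.0015 deg 0.26
```

Request:
{"op": "jog_arm", "data": {
  "increments": [
    [[0, 0, 0.06, 0, 0, 0, 200], [0, 0, 0.08, 0, 0, 0, 200], [0, 0, 0.06, 0, 0, 0, 200], [0, 0, 0.04, 0, 0, 0, 200], [0, 0, 0.02, 0, 0, 0, 200], [0, 0, 0.012, 0, 0, 0, 200], [0, 0, 0, 0, 0, 0, 200]]
  ]
}}

```text
clock: 10.15
tcp_pos: [0.5285, -0.0405, 0.0116]
orientation: [0.0, 0.027, 1.0, -0.0]
wrist_force: [0.7, -0.0, -1.5]
finger_gap: 0.0653
grip_force: 45.8
```

Request:
{"op": "jog_arm", "data": {
  "increments": [
    [[0, 0, 0.004, 0, 0, 0, 200], [0, 0, 0.004, 0, 0, 0, 200], [0, 0, 0.004, 0, 0, 0, 200], [0, 0, 0, 0, 0, 0, 200]]
  ]
}}

```text
clock: 10.55
tcp_pos: [0.5284, -0.0405, 0.0086]
orientation: [0.0, 0.027, 1.0, -0.0]
wrist_force: [-0.2, 0.5, -1.4]
finger_gap: 0.0652
grip_force: 45.8
```

Request:
{"op": "jog_arm", "data": {
  "increments": [
    [[0, 0, 0.004, 0, 0, 0, 200], [0, 0, 0.003, 0, 0, 0, 200], [0, 0, 0, 0, 0, 0, 200]]
  ]
}}

```text
clock: 10.85
tcp_pos: [0.5285, -0.0405, 0.0081]
orientation: [0.0, 0.027, 1.0, -0.0]
wrist_force: [-3.7, -1.0, 8.4]
finger_gap: 0.0651
grip_force: 46.9
```

Contact at 8 N. I let go and rise.

Request:
{"op": "jog_arm", "data": {
  "increments": [
    [[0, 0, 0, 0, 0, 0, 120], [0, 0, 0, 0, 0, 0, 40], [0, 0, 0, 0, 0, 0, 0], [0, 0, 0, 0, 0, 0, 0], [0, 0, 0, 0, 0, 0, 0], [0, 0, 0, 0, 0, 0, 0], [0, 0, -0.04, 0, 0, 0, 0], [0, 0, -0.08, 0, 0, 0, 0], [0, 0, -0.12, 0, 0, 0, 0], [0, 0, -0.12, 0, 0, 0, 0], [0, 0, -0.04, 0, 0, 0, 0]]
  ]
}}

```text
clock: 11.95
tcp_pos: [0.5304, -0.0409, 0.1106]
orientation: [0.003, 0.027, 1.0, -0.001]
wrist_force: [0.4, 0.0, 0.7]
finger_gap: 0.0857
grip_force: 0.0
```

Request:
{"op": "jog_arm", "data": {
  "increments": [
    [[0, 0, 0, 0, 0, 0.045, 0], [0, 0, 0, 0, 0, 0.045, 0], [0, 0, 0, 0, 0, 0.045, 0], [0, 0, 0, 0, 0, 0.045, 0], [0, 0, 0, 0, 0, 0.045, 0], [0, 0, 0, 0, 0, 0.045, 0], [0, 0, 0, 0, 0, 0.045, 0], [0, 0, 0, 0, 0, 0.045, 0], [0, 0, 0, 0, 0, 0.045, 0], [0, 0, 0, 0, 0, 0.045, 0], [0, 0, 0, 0, 0, 0.045, 0], [0, 0, 0, 0, 0, 0, 0]]
  ]
}}

```text
clock: 13.15
tcp_pos: [0.5281, -0.0404, 0.1065]
orientation: [-0.0, 0.721, 0.693, -0.0]
wrist_force: [0.3, -0.3, 0.0]
finger_gap: 0.0855
grip_force: 0.0
```

```bash
python3 - <<'E'
from h import *
to(.5285,-.0405,.012,-3)
for n in("top","side"):
    c=cam(n); p=proj(c,[[.5285,-.02,.039],[.5285,-.06,.039]]); print(n,p.round(1).tolist())
    u,v=p.mean(0).astype(int); cv2.imwrite(f"pics/b_{n}.png",cv2.resize(c["pixels"][v-50:v+50,u-60:u+60,::-1],None,fx=4,fy=4))
E
cd pics; python3 -c "
import cv2,numpy as np
cv2.imwrite('b.png',cv2.resize(np.hstack([cv2.imread('b_top.png'),cv2.imread('b_side.png')]),(800,333)))"
```

```text
t 13.15 tcp [ 0.5281 -0.0404  0.1065] yawy -2.2 tilt [-0.001  0.    -1.   ] F [ 0.3 -0.3  0. ] gap 0.0855 grip 0.0 q6 1.38
shift units now [-3.00e-04  2.00e-03  3.78e-01] after turn [-3.00e-04  2.00e-03  3.78e-01] turn units 0.0045 deg -0.8
top [[318.8, 279.6], [338.4, 282.4]]
side [[275.8, 240.5], [275.7, 252.0]]
```

View pics/b.png

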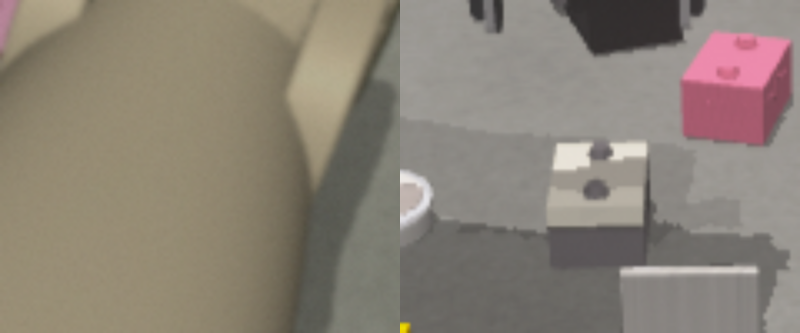

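The side crop shows the case upright and free on the bench, lugs at (600,150) and (596,189), clear of everything. Now I take it across its long sides.

Request:
{"op": "jog_arm", "data": {
  "increments": [
    [[0, 0.002, 0.06, 0, 0, 0.0045, 0], [0, 0, 0.1, 0, 0, 0, 0], [0, 0, 0.08, 0, 0, 0, 0], [0, 0, 0.06, 0, 0, 0, 0], [0, 0, 0.05, 0, 0, 0, 0], [0, 0, 0.03, 0, 0, 0, 0], [0, 0, 0, 0, 0, 0, 0], [0, 0, 0, 0, 0, 0, 0]]
  ]
}}

```text
clock: 14.05
tcp_pos: [0.5292, -0.0406, 0.0122]
orientation: [0.0, 0.725, 0.689, 0.0]
wrist_force: [0.5, 0.3, -0.1]
finger_gap: 0.0857
grip_force: 0.0
```

```bash
python3 -c "
from h import *
to(.5285,-.0405,.011,-3)"
```

```text
t 14.05 tcp [ 0.5292 -0.0406  0.0122] yawy -2.96 tilt [ 0. -0. -1.] F [ 0.5  0.3 -0.1] gap 0.0857 grip 0.0 q6 1.39
shift units now [ 0.0001 -0.0028  0.0046] after turn [ 0.0001 -0.0028  0.0046] turn units 0.0002 deg -0.04
```

Request:
{"op": "jog_arm", "data": {
  "increments": [
    [[0, 0, 0, 0, 0, 0, 80], [0, 0, 0, 0, 0, 0, 140], [0, 0, 0, 0, 0, 0, 200], [0, 0, 0, 0, 0, 0, 230], [0, 0, 0, 0, 0, 0, 230], [0, 0, 0, 0, 0, 0, 230], [0, 0, 0, 0, 0, 0, 230], [0, 0, 0, 0, 0, 0, 230], [0, 0, 0, 0, 0, 0, 230]]
  ],
  "force": 40
}}

```text
clock: 14.95
tcp_pos: [0.5293, -0.0406, 0.0126]
orientation: [0.001, 0.725, 0.688, 0.0]
wrist_force: [-1.3, -0.1, 6.1]
finger_gap: 0.0474
grip_force: 42.8
```

Request:
{"op": "jog_arm", "data": {
  "increments": [
    [[0, 0, -0.02, 0, 0, 0, 230], [0, 0, -0.06, 0, 0, 0, 230], [0, 0, -0.1, 0, 0, 0, 230], [0, 0, -0.12, 0, 0, 0, 230], [0, 0, -0.12, 0, 0, 0, 230], [0, 0, -0.08, 0, 0, 0, 230], [0, 0, 0, 0, 0, 0, 230], [0, 0, 0, 0, 0, 0, 230]]
  ]
}}

```text
clock: 15.75
tcp_pos: [0.5287, -0.0404, 0.1363]
orientation: [0.0, 0.725, 0.688, -0.0]
wrist_force: [-0.1, 0.0, -1.3]
finger_gap: 0.0472
grip_force: 42.1
```

```bash
python3 -c "
from h import *
to(.5662,-.2423,.053,-3)"
```

```text
t 15.75 tcp [ 0.5287 -0.0404  0.1363] yawy -2.99 tilt [ 0. -0. -1.] F [-0.1  0.  -1.3] gap 0.0472 grip 42.1 q6 1.4
shift units now [-0.7985  0.1919  0.3334] after turn [-0.7985  0.1921  0.3334] turn units 0.0001 deg -0.01
```

Request:
{"op": "jog_arm", "data": {
  "increments": [
    [[-0.0798, 0.0192, 0, 0, 0, 0, 230], [-0.0798, 0.0192, 0, 0, 0, 0, 230], [-0.0798, 0.0192, 0, 0, 0, 0, 230], [-0.0798, 0.0192, 0, 0, 0, 0, 230], [-0.0798, 0.0192, 0, 0, 0, 0, 230], [-0.0798, 0.0192, 0, 0, 0, 0, 230], [-0.0798, 0.0192, 0, 0, 0, 0, 230], [-0.0798, 0.0192, 0, 0, 0, 0, 230], [-0.0798, 0.0192, 0, 0, 0, 0, 230], [-0.0798, 0.0192, 0, 0, 0, 0, 230], [0, 0, 0, 0, 0, 0, 230], [0, 0, 0, 0, 0, 0, 230], [0, 0, 0, 0, 0, 0, 230]]
  ]
}}

```text
clock: 17.05
tcp_pos: [0.5661, -0.2418, 0.1365]
orientation: [-0.0, 0.725, 0.689, -0.0]
wrist_force: [0.1, 0.6, -2.3]
finger_gap: 0.0473
grip_force: 42.0
```

```bash
python3 - <<'E'
from h import *
to(.5662,-.2423,.0641,-3)
c=cam("side"); cv2.imwrite("pics/s4.png",cv2.resize(c["pixels"][180:380,200:400,::-1],None,fx=3,fy=3))
E
```

```text
t 17.05 tcp [ 0.5661 -0.2418  0.1365] yawy -2.97 tilt [-0.001  0.001 -1.   ] F [ 0.1  0.6 -2.3] gap 0.0473 grip 42.0 q6 1.09
shift units now [-0.0024  0.0008  0.2896] after turn [-0.0024  0.0008  0.2896] turn units 0.0002 deg -0.03
```

View pics/s4.png

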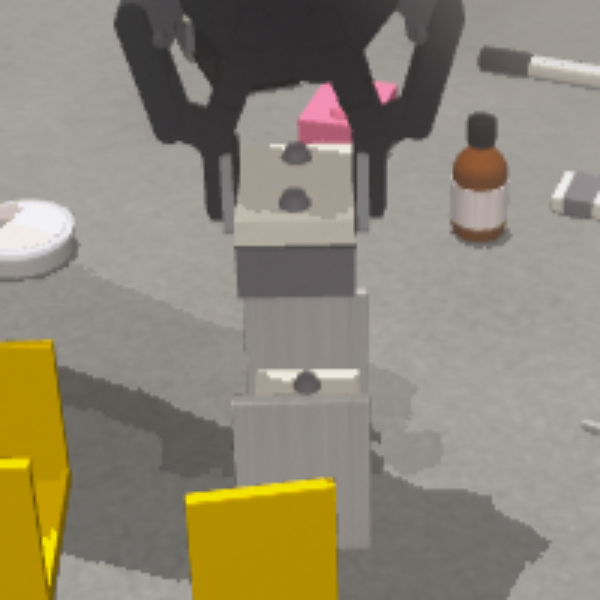

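The crop shows the case held square and centred over the aluminium stand: upper lugs at (297,152) and (294,199), lower lug at (307,382). I lower it to just above the lugs.

Request:
{"op": "jog_arm", "data": {
  "increments": [
    [[-0.0024, 0.0008, 0.04, 0, 0, 0, 230], [0, 0, 0.06, 0, 0, 0, 230], [0, 0, 0.06, 0, 0, 0, 230], [0, 0, 0.06, 0, 0, 0, 230], [0, 0, 0.04, 0, 0, 0, 230], [0, 0, 0.03, 0, 0, 0, 230], [0, 0, 0, 0, 0, 0, 230], [0, 0, 0, 0, 0, 0, 230]]
  ]
}}

```text
clock: 17.9
tcp_pos: [0.5668, -0.2428, 0.0646]
orientation: [0.0, 0.725, 0.689, 0.0]
wrist_force: [0.1, -0.4, -0.9]
finger_gap: 0.0468
grip_force: 42.0
```

```bash
python3 - <<'E'
from h import *
to(.5662,-.2423,.0536,-3)
c=cam("side"); p=env.get_state()["tcp_pos"]; b=p[2]-.0126
h=proj(c,[[p[0]+.001,p[1]+.02,b+.0385],[p[0]-.001,p[1]-.02,b+.0385]]); print("pred held",h.round(1).tolist())
lugs(c,h,b+.0385,4)
print("pred bottom far lug",proj(c,[[.5672,-.2223,.0437]]).round(1),"seen 302.4,308.2")
E
```

```text
t 17.9 tcp [ 0.5668 -0.2428  0.0646] yawy -2.98 tilt [ 0. -0. -1.] F [ 0.1 -0.4 -0.9] gap 0.0468 grip 42.0 q6 1.09
shift units now [ 0.0019 -0.0024  0.0438] after turn [ 0.0019 -0.0024  0.0438] turn units 0.0001 deg -0.02
pred held [[302.3, 278.3], [301.9, 295.6]]
[[300.6, 278.7], [300.18, 295.7]] mid [ 0.5648 -0.2434  0.0909] dist 0.0395 yaw 87.2
pred bottom far lug [[302.5 306.6]] seen 302.4,308.2
```

Request:
{"op": "jog_arm", "data": {
  "increments": [
    [[0.001, 0, 0.006, 0, 0, 0, 230], [0, 0, 0.006, 0, 0, 0, 230], [0, 0, 0.006, 0, 0, 0, 230], [0, 0, 0.006, 0, 0, 0, 230], [0, 0, 0.004, 0, 0, 0, 230], [0, 0, 0, 0, 0, 0, 230]]
  ]
}}

```text
clock: 18.55
tcp_pos: [0.5664, -0.2425, 0.0571]
orientation: [-0.0, 0.725, 0.688, -0.0]
wrist_force: [0.0, 1.3, -1.8]
finger_gap: 0.0473
grip_force: 42.0
```

Already 2 mm below lug-top height with no push, so the recesses are engaging.

Request:
{"op": "jog_arm", "data": {
  "increments": [
    [[0, 0, 0.004, 0, 0, 0, 230], [0, 0, 0.004, 0, 0, 0, 230], [0, 0, 0.003, 0, 0, 0, 230], [0, 0, 0, 0, 0, 0, 230]]
  ]
}}

```text
clock: 18.95
tcp_pos: [0.5665, -0.2425, 0.0544]
orientation: [-0.0, 0.725, 0.688, -0.0]
wrist_force: [-0.1, 0.3, -1.4]
finger_gap: 0.0476
grip_force: 42.0
```

Request:
{"op": "jog_arm", "data": {
  "increments": [
    [[0, 0, 0.003, 0, 0, 0, 230], [0, 0, 0.003, 0, 0, 0, 230], [0, 0, 0, 0, 0, 0, 230]]
  ]
}}

```text
clock: 19.25
tcp_pos: [0.5666, -0.2426, 0.0536]
orientation: [0.0, 0.725, 0.688, 0.0]
wrist_force: [-1.8, 1.0, 3.1]
finger_gap: 0.0475
grip_force: 42.4
```

Seated at exactly the home height (0.0536) with light contact. I release and retract.

Request:
{"op": "jog_arm", "data": {
  "increments": [
    [[0, 0, 0, 0, 0, 0, 190], [0, 0, 0, 0, 0, 0, 120], [0, 0, 0, 0, 0, 0, 50], [0, 0, 0, 0, 0, 0, 0], [0, 0, 0, 0, 0, 0, 0], [0, 0, 0, 0, 0, 0, 0], [0, 0, -0.03, 0, 0, 0, 0], [0, 0, -0.06, 0, 0, 0, 0], [0, 0, -0.1, 0, 0, 0, 0], [0, 0, -0.12, 0, 0, 0, 0], [0, 0, -0.12, 0, 0, 0, 0], [0, 0, -0.1, 0, 0, 0, 0], [0, -0.1, -0.05, 0, 0, 0, 0], [0, -0.12, 0, 0, 0, 0, 0], [0, -0.12, 0, 0, 0, 0, 0], [0, -0.12, 0, 0, 0, 0, 0], [0, -0.1, 0, 0, 0, 0, 0], [0, 0, 0, 0, 0, 0, 0]]
  ]
}}

```text
clock: 21.05
tcp_pos: [0.4241, -0.2346, 0.1988]
orientation: [-0.0, 0.726, 0.688, -0.0]
wrist_force: [0.2, -0.0, -0.3]
finger_gap: 0.0854
grip_force: 0.0
```

```bash
python3 - <<'E'
from h import *
t=cam("top"); s=cam("side")
for c,r in((s,4),(t,4)):
    h=proj(c,[[.5676,-.2226,.0795],[.5656,-.2626,.0795]]); print(h.round(1).tolist()); lugs(c,h,.0795,r)
cv2.imwrite("pics/end.png",np.hstack([cv2.resize(t["pixels"][190:390,110:510],(500,250)),cv2.resize(s["pixels"][140:360,170:434],(300,250))])[:,:,::-1])
print(env.get_state()["clock"])
E
```

```text
[[302.2, 285.2], [301.8, 302.7]]
[[300.67, 285.57], [300.39, 303.27]] mid [ 0.5646 -0.2435  0.0795] dist 0.0405 yaw 87.46
[[424.8, 271.4], [445.3, 275.3]]
[[424.4, 272.01], [444.67, 275.68]] mid [ 0.5655 -0.2417  0.0795] dist 0.0397 yaw 87.6
21.15
```

View pics/end.png

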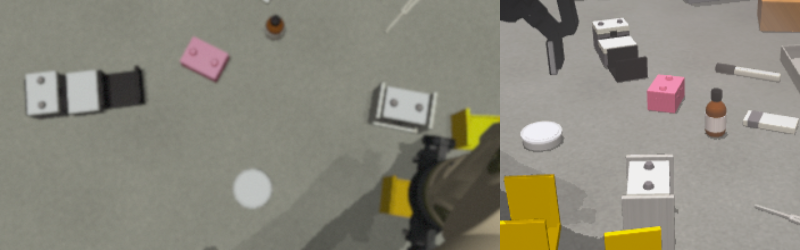

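The picture shows the case level in the aluminium stand (top lugs at 393,103 and 419,107), its old slot empty and the other things in place. The gripper is free in the air, so I hand in.

```bash
python3 -c "
from h import *
print(ticket.hand_in())"
```

```text
the job is handed in; nothing more can be done
None
```

The low lugged case was taken out of the rack, set down and released on the open bench, then regrasped across its long sides and stacked on the case in the aluminium stand, fully home by the measured height; I handed the job in at about 21 s, but no verdict was returned.

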